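# Roll a specimen jar up the loading ramp onto the jar roller

## Task

A closed specimen jar is lying on its side on the loading ramp of the bench jar roller, resting against the lip at the ramp's lower end. With your fingertips behind it, gently push it up the ramp and over the first roller until it settles in the cradle between the two rollers, staying with it all the way so that it never runs loose on the ramp. Only push it: never pick the jar up off the ramp, do not disturb the other things on the bench, and finish with the hand clear.

Things in the scene. Friction and masses are not known exactly. Their poses are not given: they have to be found in the camera images.
- roller: White bench-top jar roller, fixed to the bench. Origin on the bench top; x points from the ramp's foot towards the back guard, y to the left across the lane, z up. Two parallel black rubber-covered rollers, 32 mm in diameter, 150 mm long, lie along y with axes at z = 34 mm: the front one (x = +45 mm) is a freely turning idler, the rear one (x = +109 mm) the drive roller, off and stiff.
- cradle (a point): Where the axis of a jar settled between the two rollers passes the middle of the lane: x = +77, y = 0, z = +82 mm in the jar roller's frame. Behind it a steel back guard stands at x = 129 to 133 mm in that frame, up to z = 84 mm, 10 mm clear of a settled jar. The end plates leave a lane 160 mm wide.
- housing (a point): Top centre of the white gear housing at the left end of the rollers, 118 mm (along x) by 84 mm, 87 mm high; it begins 80 mm left of the lane's middle, and a speed knob sticks out 14 mm from its front. The end plate on the other side is 56 mm high.
- ramp: Aluminium sheet ramp, fixed to the front of the jar roller. Origin on the deck's top surface, mid-width, at its upper end, where the deck's plane touches the front roller: x = +42, z = +50 mm in the roller's frame. x points up the slope (0.21 rad), y left, z square off the deck. The deck runs from x = -150 to -4 mm; side flanges at y = +-77 mm stand 14 mm above it.
- lip (a point): Top of the lip across the ramp's lower end, mid-width: x = -151 mm on the ramp, 8 mm above the deck. A jar resting against it has its axis at x = -125 mm, z = 42 mm in the ramp's frame. Pushed up the deck, the jar tips over the top of the front roller when its axis passes x = +12 mm in that frame, and then drops forward into the cradle by itself.
- jar: The jar: smooth amber glass, label, white lid; 84 mm in diameter, 125 mm long (the lid, the last 21 mm, is 80 mm across), 0.35 to 0.7 kg, on its side across the ramp. Origin on its axis at mid-length; y along the axis to the lid, x and z turn as it rolls. Starts resting against the lip, up to 10 mm left or right of the middle. Friction on the ramp about 0.3. Let go on the ramp, it rolls back down.
- vial_a: Bystander: standing glass vial with white cap, 28 mm in diameter, 55 mm high, left of the ramp. Origin under its centre.
- vial_b: Bystander: standing glass vial like the other, right of the ramp. Origin under its centre.
- forceps: Bystander: steel dissecting forceps lying flat on the bench before the ramp's foot, 130 mm long, 8 mm high, 20 mm wide at most. Origin on the bench at mid-length, x along them to the tips.
- dish: Bystander: open glass dish, 90 mm in diameter, 16 mm high, to the right of the ramp. Origin under its centre.
- spare_jar: Bystander: standing glass jar with white lid, 62 mm in diameter, 85 mm high, right of the rollers. Origin under its centre.
- spare_lid: Bystander: white plastic lid lying flat, 66 mm in diameter, 10 mm high, left before the ramp. Origin under its centre.
Things that resemble listed ones, but are neither listed nor needed, are in the scene too. What is shaped like the jar but blue is not meant.

How it is judged:
On the way:
1. the jar is being pushed, more than half way up the ramp, lying on the deck with the fingers on it (x of jar in the frame of ramp between -0.055 and 0.012 m and z of jar in the frame of ramp below 0.048 m and contact force between the fingers and jar above 0.1 N).
At the end, for the whole second after the job is handed in: the jar lies at rest in the cradle between the two rollers: its axis within 6 mm of the middle of the cradle, within 5 mm of the seated height and within 0.08 rad of parallel to the rollers (x of jar in the frame of roller between 0.071 and 0.083 m and z of jar in the frame of roller between 0.077 and 0.088 m and angle between the y axis of jar and the y axis of roller, either way round below 0.08 rad and linear speed of jar below 0.02 m/s and angular speed of jar below 0.5 rad/s); the robot touches nothing.
It fails at once if the jar is lifted more than 12 mm off the ramp (z of jar in the frame of ramp above 0.054 m).
It fails at once if the jar runs loose on the ramp: moving faster than 0.15 m/s with no finger on it (x of jar in the frame of ramp between -0.11 and 0.006 m and linear speed of jar above 0.15 m/s and contact force between the fingers and jar below 0.02 N).
It fails at once if the jar leaves the ramp over its lip (x of jar in the frame of ramp below -0.15 m).
It fails at once if the jar is pushed harder than 40 N (contact force between the fingers and jar above 40 N).
It fails at once if another thing on the bench is moved more than 30 mm or knocked over (distance of any of vial_a, vial_b, forceps, dish, spare_jar, spare_lid from where it was at the start of the episode above 0.03 m or angle between any of vial_a, vial_b, spare_jar's own z axis and vertical above 0.5 rad).
It also fails if it takes over 35 s, if anything falls off the work surface, if the arm or the gripper's body presses on something with over 40 N, if the wrist force passes 120 N, or if a joint passes its speed limit or range.

## Robot

A 6-joint arm with a two-finger parallel gripper is mounted at the origin on the work surface. World frame = base frame: x ahead of the robot, y to its left, z up, the work surface at z = 0. Lengths are in m, angles in rad, forces in N, time in s.
With the tool pointing down it reaches from about 0.3 to 0.875 m from the base axis. Payload 6.4 kg.
Tool frame: the origin (TCP) lies between the finger pads; the fingertips stand manip.tips_ahead ahead of it and the grasp point (between the pads) lies 6 mm ahead of it (manip.tips_ahead is the distance from the TCP to the fingertips, in m); z points along the fingers, y is the line along which they close (so a half turn about z gives the same grasp; the last joint's range is limited). The gripper opens to 85 mm and grips with 20 to 120 N. Pads are 22 mm wide; open, the fingers measure 114 mm over their backs; the gripper's body (76 mm by 85 mm) begins 54 mm behind the grasp point. The pads swing forward as they close: fully open they stand 13 mm farther back than shut.
Start: joints at [1.045, 0.181, 1.607, -0, 1.354, -0.206], TCP at [0.181, 0.546, 0.256] pointing down, gripper open.
Joint ranges: [-2.99, 2.99], [-0.89, 2.07], [0.3, 2.58], [-1.14, 4.28], [0, 2.63], [-3.12, 3.12]. Speed limits (rad/s): [2.57, 2.57, 3.01, 3.14, 3.14, 3.14].

## Interface

Orientations are given as [roll, pitch, yaw] about the fixed x, y, z axes, in that order (R = Rz(yaw) Ry(pitch) Rx(roll)).
In Python, from cell import readout, eyes, job, manip gives the robot as it stands.
- The arm moves only by the tool send_rows, never from a script. Its argument "moves" is a list that holds one entry, the list of rows, each a list of 7 numbers: the opening, from -1 (shut) to 1 (fully open), then the shift along the tool's x, y, z in parts of the range, where 1.0 means 250 mm, then the turn, a rotation vector about the tool's x, y, z in parts of the range, where 1.0 means 60 degrees. In form: [[[jaw, tx, ty, tz, ax, ay, az], ...]]. A call has exactly 8 rows; each row is the pose to reach, as a shift and turn from the pose commanded when the call began, along the tool's axes at that moment; what a row does not reach only later rows make up. A row lasts 1/10 s, in which the tool goes at most 50 mm and 8.59 degrees, less where a joint would pass 70% of its speed; a pose out of reach is approached as far as the arm can. Shift and turn numbers lie between -1 and 1, and a call with a number outside is refused. A call with a gripper value outside its range is refused whole. The fingers move at their own pace and stop on an object; the grip force is fixed at half the most. Time passes only in rows, so rows that repeat a pose let the fingers close, or fill a call up. It gives the time, the measured TCP pose, the force, the opening and the grip force at its end, in the units of the state.
- readout.observe(): the state, without advancing time (a new reading comes with each control period).
- eyes.get_image(name): name is "scene" or "top"; returns a dict with "pixels" (400x640x3 uint8, red, green, blue), "mtx" (3x3 intrinsics, pixels), "pose" (4x4, takes a point from camera to world coordinates). Camera axes: x right, y up, looking along -z (the intrinsics and any distortion apply to the point x, -y, -z); pixel columns grow to the right and rows downward; lengths in m; the calibration is good to about 2 mm. A picture is of the moment at which its call begins. There is no depth.
- job.close_job(): hands the job in; it is judged then, once.
The state is a dict: "t": time; "joint_pos": joint angles; "joint_velocities": joint speeds; "tau": joint torques, N m; "position": TCP position; "tool_rot": TCP orientation; "force": force on the tool from outside, world axes, zero at the start; "ft_torque": the same for the moment, N m; "width": opening from 0.0 (shut) to 1.0 (fully open); "finger_force": force on a finger pad.
Only numpy, scipy, OpenCV 4.12 (cv2) and the standard library are available. Lean on these libraries where they do the work, as an engineer would, in place of code of your own. Each camera call takes 0.05 s, during which the arm holds its last target. There are 200 camera calls.

## Working session

There is one attempt and no reset: what is moved stays moved. The work goes in short steps, Python scripts to look and compute and a tool call to move; the robot and the scene stay as the last step left them, time stands still between calls to the robot, and variables do not carry over. Pictures are saved under pics/ and viewed, at most 10 in all, crops included, and the job is handed in when it is done.

Besides the shell and the picture viewer there is one more tool, called after "Call:" as name(argument=value, ...), one argument or row to a line, values as JSON. send_rows: Moves the arm, as the interface text tells. Its arguments: {"type":"object","properties":{"moves":{"type":"array","items":{"type":"array","items":{"type":"array","items":{"type":"number"}}}}},"required":["moves"]}

```bash
mkdir -p pics
python3 - <<'E'
from cell import readout, eyes, job, manip
import cv2,numpy as np
s=readout.observe(); print(s); print(manip.tips_ahead)
for n in("scene","top"):
    d=eyes.get_image(n); cv2.imwrite(f"pics/{n}0.png",d["pixels"][:,:,::-1]); print(n,{k:v for k,v in d.items() if k!="pixels"})
    np.savez(f"{n}0.npz",**d)
E
```

```text
{'t': 0.0, 'joint_pos': array([ 1.04468435e+00,  1.81557993e-01,  1.60801209e+00,  8.49085368e-06,
        1.35381357e+00, -2.06330617e-01]), 'joint_velocities': array([ 0.00154532, -0.00071917,  0.00046359,  0.00076916, -0.00066188,
        0.00026854]), 'tau': array([ 4.57511342e-04, -4.44861066e+01, -3.51344454e+01,  7.26764210e-05,
        8.99771199e-03,  2.21654324e-05]), 'position': array([0.18048946, 0.54539482, 0.25537262]), 'tool_rot': array([-3.13984134e+00, -3.75033969e-04,  2.82180913e+00]), 'force': array([-0.94662479,  0.53095442, -0.36816405]), 'ft_torque': array([-0.02930737, -0.0107712 ,  0.00070128]), 'finger_force': 0.0, 'width': 1.003383193909774}
0.025
scene {'mtx': array([[394.43734292,   0.        , 314.0222689 ],
       [  0.        , 394.43734292, 200.20188247],
       [  0.        ,   0.        ,   1.        ]]), 'pose': array([[ 3.04609527e-02, -8.62814573e-01,  5.04601965e-01,
         9.24800379e-01],
       [ 9.99535868e-01,  2.65074834e-02, -1.50133619e-02,
         4.42758900e-03],
       [-4.21980767e-04,  5.04825085e-01,  8.63221556e-01,
         7.45767729e-01],
       [ 0.00000000e+00,  0.00000000e+00,  0.00000000e+00,
         1.00000000e+00]])}
top {'mtx': array([[428.60818558,   0.        , 325.646974  ],
       [  0.        , 428.60818558, 195.25212021],
       [  0.        ,   0.        ,   1.        ]]), 'pose': array([[-0.02238885,  0.99533802, -0.09381349,  0.44738487],
       [-0.99955615, -0.02044111,  0.02167173,  0.02324625],
       [ 0.01965305,  0.09425705,  0.99535389,  1.01623545],
       [ 0.        ,  0.        ,  0.        ,  1.        ]])}
```

View pics/scene0.png

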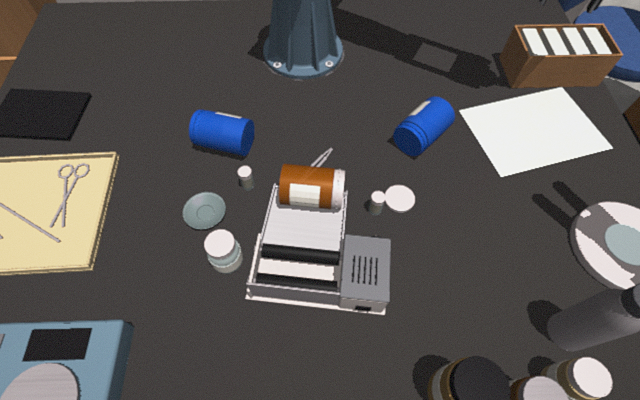

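View pics/top0.png

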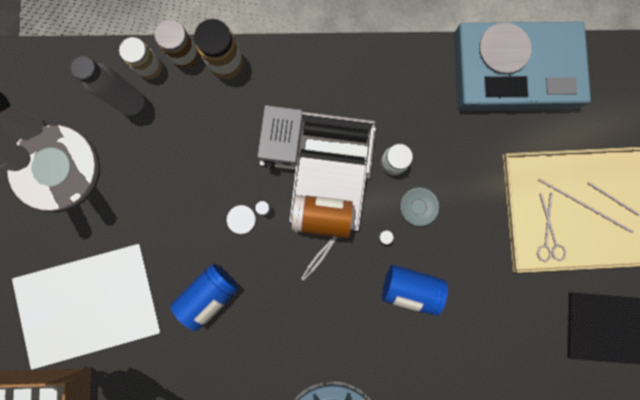

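The amber jar is at scene (312,187) and top (327,215), lying on the ramp with its lid to the left. The blue jars at scene (222,133) and (424,127) are not meant. I'll enlarge both views to confirm this and pick out corners.

Run:
```python
import cv2,numpy as np
a=cv2.imread("pics/top0.png")[95:275,250:390]; b=cv2.imread("pics/scene0.png")[150:325,235:405]
cv2.imwrite("pics/ctop.png",cv2.resize(a,None,fx=3.3,fy=3.3,interpolation=cv2.INTER_CUBIC))
cv2.imwrite("pics/cscene.png",cv2.resize(b,None,fx=3.4,fy=3.4,interpolation=cv2.INTER_CUBIC))
```

```text
(no output)
```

View pics/ctop.png

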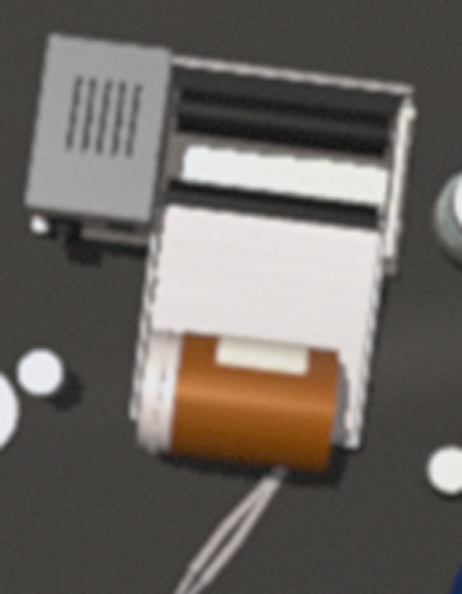

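View pics/cscene.png

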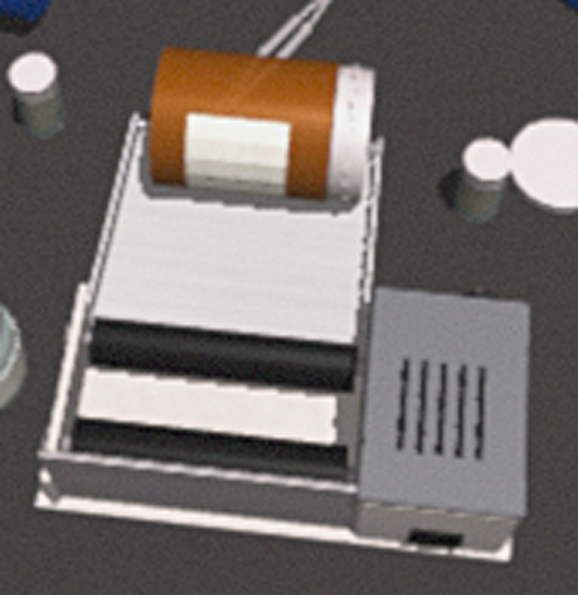

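Confirmed: the amber jar lies on the ramp with its white lid to the left (+y), and both vials, the lid, dish and spare jar are well to the sides. Next I fit the roller pose from corners seen in both views, then the jar.

```bash
cat > h.py <<'E'
import numpy as np
from scipy.optimize import least_squares
D={n:np.load(f"{n}0.npz") for n in("top","scene")}
def proj(n,P):
    d=D[n]; T=np.linalg.inv(d["pose"]); p=np.atleast_2d(P)@T[:3,:3].T+T[:3,3]
    q=(p*[1,-1,-1])@d["mtx"].T; return q[:,:2]/q[:,2:]
c,s=np.cos(.21),np.sin(.21)
def ramp(x,y,z): return [.042+c*x-s*z,y,.050+s*x+c*z]
def world(p,P):
    P=np.atleast_2d(P); C,S=np.cos(p[3]),np.sin(p[3])
    return P@np.array([[C,-S,0],[S,C,0],[0,0,1]]).T+[p[0],p[1],p[2]]
E
cat > fit.py <<'E'
from h import *
O={"top":((250,95),3.3),"scene":((235,150),3.4)}
px=lambda n,u:np.array(O[n][0])+(np.array(u)+.5)/O[n][1]-.5
obs=[]
def hs(h): return [[h,.164,.087],[h,.08,.087],[h-.118,.08,.087],[h-.118,.164,.087]]
H={"top":[(50,35),(170,48),(148,222),(25,207)],"scene":[(517,517),(357,500),(375,290),(530,303)]}
G=[("top",[.131,-.08,.084],(411,90)),("top",ramp(-.15,-.077,.014),(352,445)),("top",ramp(-.15,.077,.014),(135,418)),
("scene",ramp(-.15,-.077,.014),(137,118)),("scene",ramp(-.15,.077,.014),(380,143)),
("top",ramp(-.004,.075,0),(165,207)),("top",ramp(-.004,-.075,0),(382,235)),("scene",[.131,-.08,.084],(42,455))]
def f(q):
    r=[]
    for n in H: r.append((proj(n,world(q,hs(q[4])))-[px(n,u) for u in H[n]]).ravel())
    for n,P,u in G: r.append((proj(n,world(q,P))-px(n,u)).ravel())
    return np.concatenate(r)
R=least_squares(f,[.55,0,0,.0,.13],loss="soft_l1")
print(R.x.round(4)); print(R.fun.reshape(-1,2).round(1).tolist()); np.save("roller.npy",R.x)
q=R.x
# jar: fit silhouette corners; params y offset, x,z in ramp, yaw
Jc=[]
def jar(v):
    return v
def g(v): # v = x,y,z(ramp),yaw ; silhouette extreme end-circle tangents
    r=[]
    for n,e,R_,i,u in T:
        th=np.linspace(0,2*np.pi,361)
        a=np.array([np.array([v[0]+R_*np.cos(t)-e*np.sin(v[3]),v[1]+e*np.cos(v[3]),v[2]+R_*np.sin(t)]) for t in th])
        p=proj(n,world(q,np.array([ramp(*k) for k in a])))
        ax=world(q,np.array([ramp(v[0]+1e-2,v[1],v[2]),ramp(v[0],v[1],v[2])])); dd=proj(n,ax); dd=dd[0]-dd[1]; dd/=np.linalg.norm(dd)
        k=np.argmax(i*(p@dd)); r.append(p[k]-px(n,u))
    return np.concatenate(r)
T=[("top",-.0625,.042,-1,(327,473)),("top",-.0625,.042,1,(341,352)),("top",.0415,.042,-1,(172,453)),("top",.0415,.042,1,(182,334)),
("scene",-.0625,.042,-1,(163,50)),("scene",.0415,.042,-1,(338,62)),("scene",-.0625,.042,1,(152,184)),("scene",.0415,.042,1,(329,199))]
R=least_squares(g,[-.125,0,.042,0],loss="soft_l1",diff_step=1e-3,x_scale=[.1,.1,.1,.1])
print("jar ramp",R.x.round(4)); print(R.fun.reshape(-1,2).round(1).tolist())
v=R.x; print("world",world(q,ramp(*v[:3])))
print("nominal", world(q,ramp(-.125,v[1],.042)), "cradle",world(q,[.077,0,.082]))
E
python3 fit.py
```

```text
[ 0.5796 -0.007  -0.0065 -0.1476  0.1379]
[[-0.4, -0.0], [0.6, 0.8], [0.3, -0.1], [-0.2, -0.4], [1.0, 0.4], [-1.2, -0.3], [-1.1, -0.6], [-1.3, 0.3], [-1.9, 0.6], [-0.0, -0.8], [-0.5, -1.0], [-0.4, 0.1], [-0.9, -0.2], [-0.8, -0.2], [-1.8, -0.4], [0.5, -0.9]]
jar ramp [-0.1264  0.0055  0.0432  0.0159]
[[-1.3, 0.1], [-0.9, -0.7], [-0.8, 1.0], [1.0, -0.3], [0.5, -0.8], [-0.6, -0.1], [-0.3, 0.3], [-2.1, 0.4]]
world [[0.49069026 0.01176783 0.05938961]]
nominal [[0.49232559 0.01152463 0.05851872]] cradle [[ 0.65572258 -0.0183169   0.07549891]]
```

```bash
sed -i 's/R=least_squares(f,\[.55,0,0,.0,.13\],loss="soft_l1")/R=least_squares(f,[.55,0,0,.0,.13],bounds=([-1,-1,-.001,-1,0],[1,1,.001,1,1]),loss="soft_l1")/' fit.py; python3 fit.py
cat > tgt.py <<'E'
import sys; from h import *; from cell import readout
from scipy.spatial.transform import Rotation as Ro
q=np.load("roller.npy"); q[2]=0
def go(rx,ry,wz,tilt=0):   # roller-frame x,y and world z of TCP -> tool shift
    o=readout.observe(); R=Ro.from_euler("xyz",o["tool_rot"]); t=world(q,[rx,ry,0])[0]; t[2]=wz
    W=Ro.from_euler("xyz",[np.pi,0,np.pi+q[3]])
    print("t",o["t"],"tgt",t.round(4),"shift mm",(R.inv().apply(t-o["position"])*1000).round(1),"rot",(R.inv()*W).as_rotvec().round(4),"F",o["force"].round(1),"w",o["width"])
    C,S=np.cos(q[3]),np.sin(q[3]); d=o["position"]-q[:3]; print("TCP in roller",(C*d[0]+S*d[1]).round(4),(-S*d[0]+C*d[1]).round(4),d[2].round(4))
go(*map(float,sys.argv[1:]))
E
python3 tgt.py -.163 .006 .16
```

```text
[ 0.5798 -0.007  -0.001  -0.1497  0.1381]
[[-0.5, -1.1], [0.7, -0.1], [0.3, -0.8], [-0.5, -1.2], [1.4, -0.0], [-1.3, -0.9], [-0.9, -1.6], [-0.9, -0.5], [-1.5, -0.1], [0.1, -0.9], [-0.7, -1.3], [-0.5, -1.3], [-0.6, -1.4], [-0.8, -0.8], [-1.5, -0.8], [-0.2, -1.9]]
jar ramp [-0.1278  0.0053  0.0379  0.018 ]
[[-1.3, 0.1], [-0.8, -0.6], [-0.8, 1.0], [1.1, -0.3], [0.5, -0.8], [-0.6, -0.1], [-0.3, 0.3], [-2.1, 0.4]]
world [[0.49068717 0.01176356 0.05937822]]
nominal [[0.49258195 0.01147777 0.06401981]] cradle [[ 0.65594558 -0.01851122  0.081     ]]
t 0.1 tgt [0.4195 0.0232 0.16  ] shift mm [-391.1 -420.5   96. ] rot [-0.0016 -0.0005 -0.1701] F [-0.2  0.5  0.1] w 0.9979874365957616
TCP in roller -0.4772 0.4867 0.2555
```

Careful with the scale: shifts go in shares of 250 mm and turns go in shares of 60 degrees. That gives: -247 mm / 250 = -0.988, -230 mm / 250 = -0.92, -0.17 rad / 1.0472 = -0.1623.

Call:
send_rows(
  moves=[
    [[0.4, -0.1, -0.104, 0, 0, 0, -0.0191], [0.4, -0.22, -0.236, 0, 0, 0, -0.0477], [0.4, -0.34, -0.364, 0, 0, 0, -0.0764], [0.4, -0.46, -0.496, 0, 0, 0, -0.105], [0.4, -0.58, -0.624, 0, 0, 0, -0.1337], [0.4, -0.7, -0.752, 0, 0, 0, -0.1623], [0.4, -0.82, -0.88, 0, 0, 0, -0.1623], [0.4, -0.92, -0.988, 0, 0, 0, -0.1623]],
  ],
)

```text
t: 0.9
position: [0.3217, 0.2372, 0.2561]
tool_rot: [-3.141, 0.0, 2.992]
force: [1.1, 0.0, 0.2]
width: 0.698
finger_force: 0.0
```

```bash
python3 tgt.py -.163 .006 .15
```

```text
t 0.9 tgt [0.4195 0.0232 0.15  ] shift mm [-128.7 -196.9  106.2] rot [-0.0002  0.0001 -0.0004] F [1.1 0.  0.2] w 0.6984989236162434
TCP in roller -0.2917 0.203 0.2561
```

Converted, -197 mm / 250 = -0.788, 106 mm / 250 = 0.424.

Call:
send_rows(
  moves=[
    [[0.4, -0.064, -0.1, 0, 0, 0, 0], [0.4, -0.16, -0.248, 0, 0, 0, 0], [0.4, -0.256, -0.392, 0.04, 0, 0, 0], [0.4, -0.352, -0.54, 0.12, 0, 0, 0], [0.4, -0.448, -0.68, 0.24, 0, 0, 0], [0.4, -0.496, -0.756, 0.34, 0, 0, 0], [0.4, -0.516, -0.788, 0.424, 0, 0, 0], [0.4, -0.516, -0.788, 0.424, 0, 0, 0]],
  ],
)

```text
t: 1.7
position: [0.4176, 0.0243, 0.1475]
tool_rot: [3.141, -0.006, 2.989]
force: [-0.1, 0.6, -0.7]
width: 0.699
finger_force: 0.0
```

```bash
python3 tgt.py -.163 .006 .075
python3 - <<'E'
from cell import eyes
import cv2,numpy as np
a=eyes.get_image("top")["pixels"][130:290,230:410,::-1]; b=eyes.get_image("scene")["pixels"][90:250,220:400,::-1]
cv2.imwrite("pics/p1.png",np.hstack([cv2.resize(x,(400,356),interpolation=cv2.INTER_CUBIC) for x in(a,b)]))
E
```

```text
t 1.7 tgt [0.4195 0.0232 0.075 ] shift mm [-2.5 -0.8 72.5] rot [ 0.0003 -0.0064 -0.0028] F [-0.1  0.6 -0.7] w 0.6987843730202402
TCP in roller -0.165 0.0068 0.1475
```

View pics/p1.png

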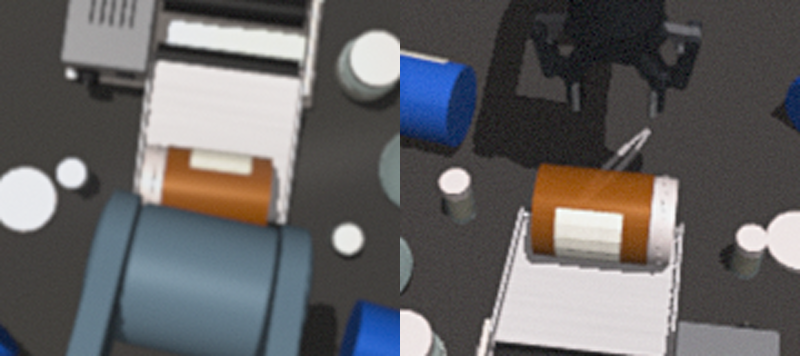

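The two fingertips hang behind the jar, centred on its length, and nothing lies below them except open bench. I'll lower the hand now, then close the gap slowly.

Converted, 72 mm / 250 = 0.288, 66 mm / 250 = 0.264.

Call:
send_rows(
  moves=[
    [[0.4, -0.004, 0, 0.048, 0, 0, 0], [0.4, -0.004, 0, 0.108, 0, 0, 0], [0.4, -0.004, 0, 0.168, 0, 0, 0], [0.4, -0.008, 0, 0.224, 0, 0, 0], [0.4, -0.008, 0, 0.264, 0, 0, 0], [0.4, -0.008, 0, 0.288, 0, 0, 0], [0.4, -0.008, 0, 0.288, 0, 0, 0], [0.4, -0.008, 0, 0.288, 0, 0, 0]],
  ],
)

```text
t: 2.6
position: [0.4219, 0.0249, 0.0787]
tool_rot: [-3.142, 0.001, 2.992]
force: [-0.9, 0.2, 0.3]
width: 0.699
finger_force: 0.0
```

```bash
python3 tgt.py -.142 .006 .075
```

```text
t 2.6 tgt [0.4403 0.0201 0.075 ] shift mm [-18.9  -2.    3.7] rot [-0.0001  0.0006  0.0003] F [-0.9  0.2  0.3] w 0.6990495603694393
TCP in roller -0.1609 0.008 0.0787
```

Call:
send_rows(
  moves=[
    [[0.4, -0.008, 0, 0.004, 0, 0, 0], [0.4, -0.02, -0.004, 0.008, 0, 0, 0], [0.4, -0.032, -0.004, 0.012, 0, 0, 0], [0.4, -0.044, -0.008, 0.012, 0, 0, 0], [0.4, -0.056, -0.008, 0.012, 0, 0, 0], [0.4, -0.064, -0.008, 0.012, 0, 0, 0], [0.4, -0.072, -0.008, 0.012, 0, 0, 0], [0.4, -0.076, -0.008, 0.012, 0, 0, 0]],
  ],
)

```text
t: 3.4
position: [0.4399, 0.02, 0.0752]
tool_rot: [3.141, -0.001, 2.992]
force: [-2.5, 0.5, 0.9]
width: 0.702
finger_force: 1.1
```

```bash
python3 tgt.py -.132 .006 .077
```

```text
t 3.4 tgt [0.4502 0.0186 0.077 ] shift mm [-10.4   0.1  -1.8] rot [ 0.0001 -0.001   0.    ] F [-2.5  0.5  0.9] w 0.701823798944123
TCP in roller -0.1424 0.0059 0.0752
```

Contact came exactly where predicted (TCP at roller x −142 mm, about 2.5 N). I'll push up the slope at 4 mm per row.

Converted, -29 mm / 250 = -0.116, -1.1 mm / 250 = -0.0044.

Call:
send_rows(
  moves=[
    [[0.4, -0.008, 0, -0.0016, 0, 0, 0], [0.4, -0.02, 0, -0.0044, 0, 0, 0], [0.4, -0.036, 0, -0.0076, 0, 0, 0], [0.4, -0.052, 0, -0.0112, 0, 0, 0], [0.4, -0.068, 0, -0.0144, 0, 0, 0], [0.4, -0.084, 0, -0.018, 0, 0, 0], [0.4, -0.1, 0, -0.0212, 0, 0, 0], [0.4, -0.116, 0, -0.0248, 0, 0, 0]],
  ],
)

```text
t: 4.2
position: [0.4691, 0.0155, 0.0815]
tool_rot: [-3.142, -0.0, 2.992]
force: [-3.0, 1.1, 2.0]
width: 0.699
finger_force: 1.6
```

```bash
python3 tgt.py -.082 .006 .0885
python3 - <<'E'
from cell import eyes
import cv2,numpy as np
a=eyes.get_image("top")["pixels"][110:270,230:410,::-1]; b=eyes.get_image("scene")["pixels"][120:280,220:400,::-1]
cv2.imwrite("pics/p2.png",np.hstack([cv2.resize(x,(400,356),interpolation=cv2.INTER_CUBIC) for x in(a,b)]))
E
```

```text
t 4.2 tgt [0.4996 0.0111 0.0885] shift mm [-30.9   0.2  -7. ] rot [-0.     -0.0001 -0.0001] F [-3.   1.1  2. ] w 0.6992852879720032
TCP in roller -0.1129 0.0058 0.0815
```

View pics/p2.png

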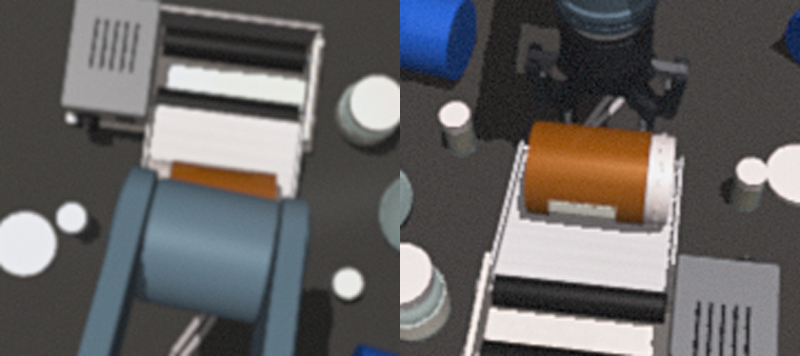

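The jar is rolling up squarely at crop (600,170), with the fingers behind it and low force. I'll keep going.

Converted, -32 mm / 250 = -0.128, -28 mm / 250 = -0.112.

Call:
send_rows(
  moves=[
    [[0.4, -0.016, 0, -0.0036, 0, 0, 0], [0.4, -0.032, 0, -0.0068, 0, 0, 0], [0.4, -0.048, 0, -0.0104, 0, 0, 0], [0.4, -0.064, 0, -0.0136, 0, 0, 0], [0.4, -0.08, 0, -0.0172, 0, 0, 0], [0.4, -0.096, 0, -0.0204, 0, 0, 0], [0.4, -0.112, 0, -0.024, 0, 0, 0], [0.4, -0.128, 0, -0.0272, 0, 0, 0]],
  ],
)

```text
t: 5.1
position: [0.5007, 0.0108, 0.0884]
tool_rot: [-3.142, 0.0, 2.992]
force: [-2.8, -0.6, 1.8]
width: 0.699
finger_force: 1.6
```

Converted, -32 mm / 250 = -0.128, -5.1 mm / 250 = -0.0204.

Call:
send_rows(
  moves=[
    [[0.4, -0.016, 0, -0.0036, 0, 0, 0], [0.4, -0.032, 0, -0.0068, 0, 0, 0], [0.4, -0.048, 0, -0.0104, 0, 0, 0], [0.4, -0.064, 0, -0.0136, 0, 0, 0], [0.4, -0.08, 0, -0.0172, 0, 0, 0], [0.4, -0.096, 0, -0.0204, 0, 0, 0], [0.4, -0.112, 0, -0.024, 0, 0, 0], [0.4, -0.128, 0, -0.0272, 0, 0, 0]],
  ],
)

```text
t: 5.9
position: [0.5324, 0.006, 0.0952]
tool_rot: [-3.142, 0.0, 2.992]
force: [-3.1, -0.1, 1.3]
width: 0.703
finger_force: 1.6
```

```bash
python3 tgt.py -.008 .006 .104
python3 - <<'E'
from cell import eyes
import cv2,numpy as np
a=eyes.get_image("top")["pixels"][90:250,230:410,::-1]; b=eyes.get_image("scene")["pixels"][150:310,220:400,::-1]
cv2.imwrite("pics/p3.png",np.hstack([cv2.resize(x,(400,356),interpolation=cv2.INTER_CUBIC) for x in(a,b)]))
E
```

```text
t 5.9 tgt [5.728e-01 1.000e-04 1.040e-01] shift mm [-40.9   0.2  -8.8] rot [-0.      0.     -0.0001] F [-3.1 -0.1  1.3] w 0.7027642647261458
TCP in roller -0.0489 0.0058 0.0952
```

View pics/p3.png

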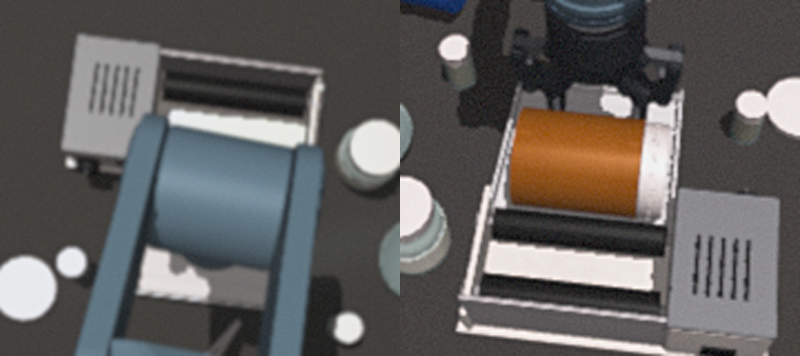

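Converted, -32 mm / 250 = -0.128, -28 mm / 250 = -0.112.

Call:
send_rows(
  moves=[
    [[0.4, -0.016, 0, -0.0036, 0, 0, 0], [0.4, -0.032, 0, -0.0068, 0, 0, 0], [0.4, -0.048, 0, -0.0104, 0, 0, 0], [0.4, -0.064, 0, -0.0136, 0, 0, 0], [0.4, -0.08, 0, -0.0172, 0, 0, 0], [0.4, -0.096, 0, -0.0204, 0, 0, 0], [0.4, -0.112, 0, -0.024, 0, 0, 0], [0.4, -0.128, 0, -0.0272, 0, 0, 0]],
  ],
)

```text
t: 6.8
position: [0.5644, 0.0012, 0.102]
tool_rot: [3.142, 0.001, 2.992]
force: [-1.1, -0.2, 0.7]
width: 0.701
finger_force: 0.7
```

Converted, -16 mm / 250 = -0.064, -15 mm / 250 = -0.06.

Call:
send_rows(
  moves=[
    [[0.4, -0.012, 0, -0.0024, 0, 0, 0], [0.4, -0.02, 0, -0.004, 0, 0, 0], [0.4, -0.028, 0, -0.006, 0, 0, 0], [0.4, -0.036, 0, -0.0068, 0, 0, 0], [0.4, -0.044, 0, -0.0068, 0, 0, 0], [0.4, -0.052, 0, -0.0068, 0, 0, 0], [0.4, -0.06, 0, -0.0068, 0, 0, 0], [0.4, -0.064, 0, -0.0068, 0, 0, 0]],
  ],
)

```text
t: 7.6
position: [0.5797, -0.0012, 0.1036]
tool_rot: [-3.142, 0.0, 2.992]
force: [0.1, 0.8, -0.2]
width: 0.697
finger_force: 0.0
```

```bash
python3 tgt.py -.008 .006 .104
python3 - <<'E'
from cell import eyes
import cv2,numpy as np
b=eyes.get_image("scene")["pixels"][150:310,220:400,::-1]
cv2.imwrite("pics/p4.png",cv2.resize(b,(600,534),interpolation=cv2.INTER_CUBIC))
E
```

```text
t 7.6 tgt [5.728e-01 1.000e-04 1.040e-01] shift mm [ 7.   0.2 -0.4] rot [-0.      0.0001 -0.0001] F [ 0.1  0.8 -0.2] w 0.6967677518214602
TCP in roller -0.001 0.0058 0.1036
```

View pics/p4.png

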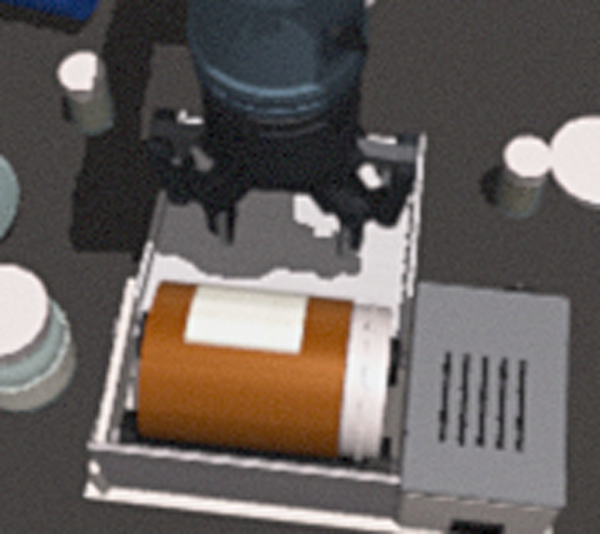

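The jar has dropped into the cradle between the two rollers (crop (265,370)), parallel to them, and the fingers are free. I'll back the hand off and raise it.

Converted, -100 mm / 250 = -0.4, -95 mm / 250 = -0.38.

Call:
send_rows(
  moves=[
    [[0.4, 0.032, 0, 0, 0, 0, 0], [0.4, 0.088, 0, -0.032, 0, 0, 0], [0.4, 0.16, 0, -0.1, 0, 0, 0], [0.4, 0.24, 0, -0.2, 0, 0, 0], [0.4, 0.32, 0, -0.3, 0, 0, 0], [0.4, 0.38, 0, -0.38, 0, 0, 0], [0.4, 0.4, 0, -0.4, 0, 0, 0], [0.4, 0.4, 0, -0.4, 0, 0, 0]],
  ],
)

```text
t: 8.45
position: [0.4805, 0.0139, 0.2042]
tool_rot: [-3.141, 0.002, 2.992]
force: [0.7, -0.4, 0.2]
width: 0.701
finger_force: 0.0
```

Run:
```python
from cell import eyes
import cv2,numpy as np
a=eyes.get_image("top")["pixels"][90:250,230:410,::-1]; b=eyes.get_image("scene")["pixels"][150:310,220:400,::-1]
cv2.imwrite("pics/p5.png",np.hstack([cv2.resize(x,(400,356),interpolation=cv2.INTER_CUBIC) for x in(a,b)]))
```

```text
(no output)
```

View pics/p5.png

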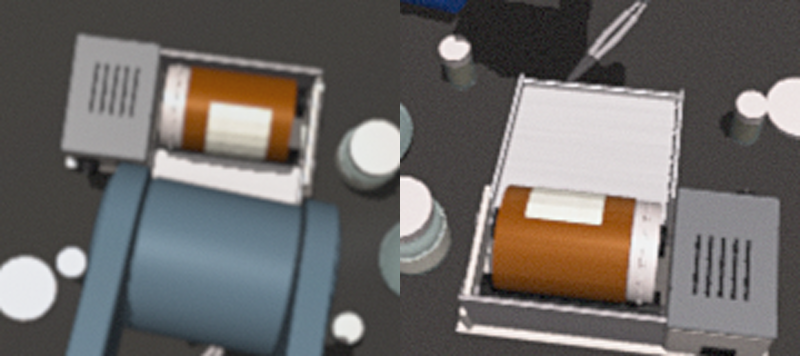

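The jar sits in the cradle, parallel to the rollers, with the bystanders undisturbed and the hand clear. I'll let it settle for a moment before handing in.

Call:
send_rows(
  moves=[
    [[0.4, 0, 0, 0, 0, 0, 0], [0.4, 0, 0, 0, 0, 0, 0], [0.4, 0, 0, 0, 0, 0, 0], [0.4, 0, 0, 0, 0, 0, 0], [0.4, 0, 0, 0, 0, 0, 0], [0.4, 0, 0, 0, 0, 0, 0], [0.4, 0, 0, 0, 0, 0, 0], [0.4, 0, 0, 0, 0, 0, 0]],
  ],
)

```text
t: 9.35
position: [0.4806, 0.0138, 0.2036]
tool_rot: [-3.142, 0.0, 2.992]
force: [0.8, 0.1, 0.2]
width: 0.698
finger_force: 0.0
```

Run:
```python
from cell import eyes,job
import numpy as np, cv2
f=lambda:eyes.get_image("scene")["pixels"][225:300,255:320].astype(float)
o=cv2.imread("pics/p5.png"); a=f()
for _ in range(8): eyes.get_image("top")
b=f(); print("change",abs(a-b).mean(), (a-b).mean())
def lab(x): m=(x[:,:,2]>150); y,_=np.nonzero(m); return y.mean(),m.sum()
print(lab(a),lab(b))
if abs(lab(a)[0]-lab(b)[0])<.3: print(job.close_job())
```

```text
change 3.1805811965811968 0.036376068376068375
(np.float64(18.814358230601886), np.int64(1379)) (np.float64(18.729377713458756), np.int64(1382))
the job is handed in; nothing more can be done
None
```

The jar was pushed up the ramp and over the front roller with about 3 N of force, and it lies still in the cradle with the hand clear; the job is handed in at about 10 s, but no verdict was returned.

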